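# Unplug the glue fixture

## Task

Open the low steel glue fixture with the broad round flange (not the narrow, taller one): take its stopper by the upright grey tab, rock it firmly over to one side and then to the other, so that both rubber lips give way, and draw it straight up out of the port. Then put the stopper in the empty half of the metal tray, the half without the washers.

Things in the scene. Friction and masses are not known exactly. Their poses are not given: they have to be found in the camera images.
- stopper: Stopper seated upright in the low flanged fixture, 70 mm tall, about 50 g. Origin: centre of its underside, 24 mm above the table when seated; z up. Black rubber foot 14 mm dia, bead 22 mm dia from 4 to 9 mm, neck 18 mm dia to 30 mm, then a grey tab 12 mm thick (y), 30 wide (x), to 70 mm. The fixture is fixed: flange 120 mm dia, body 92 mm dia, top 26 mm above the seated underside.
- lip_left (a joint): Black rubber lip in a slot of the fixture's top, hugging the neck above the bead on the stopper's +y side. 0 m as found; pushed back along +y to at most 0.006 m; stays where left (5 N friction). Clears the bead from 0.002 m; 0.003 or more is well back. Until both lips are back, a straight pull rises 5 mm, then jams.
- lip_right (a joint): The same on the stopper's -y side, pushed back along -y. To push the lips back, lean the held stopper about its foot some 12 degrees towards +y and then towards -y, in either order (its top moves 14 mm each way, about 3 N), raised 2 mm so that its foot is free; then upright and straight up.
- tray: Fixed aluminium tray, 130 mm (x) by 210 mm (y), 28 mm high, walls and floor 4 mm thick, parted in two by a wall at y = 0. Origin: centre of its underside, on the table; z up. The half on its +y side is empty (centre at y = +52 mm); the half on its -y side holds two steel washers 52 mm in diameter.
There are look-alikes about, which are no part of the job. What is shaped like the part that bears lip_left but green or pink is not meant.

How it is judged:
On the way, in this order (a step that is already met when the one before it is completed fails the run):
1. the stopper has been rocked to both sides in the port: both lips are pushed back by at least 2.2 mm while it is still in the port (value of joint each of lip_left, lip_right above 0.0022 m and height (world z) of stopper below 0.034 m), for 0.05 s.
2. the stopper is drawn straight out: its underside is clear above the fixture's top, close above the port (less than 65 mm from its seat), within 25 degrees of upright (height (world z) of stopper above 0.053 m and distance of stopper from where it was at the start of the episode below 0.065 m and angle between stopper's own z axis and vertical below 0.436 rad).
At the end, for the whole second after the job is handed in: The stopper lies or stands, released and at rest, in the empty (+y) half of the tray, its underside within the walls of that half and below their rim (x of stopper in the frame of tray between -0.065 and 0.065 m and y of stopper in the frame of tray between 0 and 0.105 m and height (world z) of stopper between 0 and 0.028 m and linear speed of stopper below 0.03 m/s and contact force between stopper and the fingers below 0.1 N); the robot touches nothing.
It also fails if it takes over 45 s, if anything falls off the work surface, if the arm or the gripper's body presses on something with over 40 N, if the wrist force passes 120 N, or if a joint passes its speed limit or range.

## Robot

A 7-joint arm with a two-finger parallel gripper is mounted at the origin on the work surface. World frame = base frame: x ahead of the robot, y to its left, z up, the work surface at z = 0. Lengths are in m, angles in rad, forces in N, time in s.
With the tool pointing down it reaches from about 0.4 to 0.85 m from the base axis. Payload 10.4 kg.
Tool frame: the origin (TCP) lies at the very end of the fingers, on their centre line; the grasp point (between the pads) lies 19 mm behind it; x points along the fingers, z is the direction in which the jaws open and shut, and the axes are right-handed (so a half turn about x gives the same grasp; the last joint's range is limited). The gripper opens to 85 mm and grips with 20 to 120 N. Pads are 22 mm wide; open, the fingers measure 114 mm over their backs; the gripper's body (76 mm by 85 mm) begins 54 mm behind the grasp point. The pads swing forward as they close: fully open they stand 13 mm farther back than shut.
Start: joints at [-1.251, 0.332, -0.065, 1.46, 0.022, 1.35, -0.088], TCP at [0.21, 0.589, 0.231] pointing down, gripper open.
Joint ranges: [-2.6, 2.6], [-0.5, 2.12], [-1.47, 1.34], [0.16, 2.42], [-1.27, 4.41], [0.06, 2.06], [-2.6, 2.6]. Speed limits (rad/s): [2.22, 2.22, 2.79, 2.79, 3.14, 3.14, 3.14].

## Interface

Orientations are given as a unit quaternion [x, y, z, w].
In Python, from workcell import telemetry, viewer, manip, spot_in, mark_of gives the robot as it stands. The module is installed in compiled form; this text tells all that it offers.
- The arm moves only by the shell command python3 -m crank 'ROWS' [FORCE]. ROWS is JSON, a list of rows, each a list of 3 entries, a list of its own where there are three numbers: the closure, from 0 (fully open) to 1 (shut), then the shift along the world's x, y, z in cm, then the turn, a rotation vector about the world's x, y, z in rad. A call has 1 to 12 rows; each row shifts and turns the commanded pose from where the row before left it; what a row does not reach is not made up. A row lasts 1/12 s, in which the tool goes at most 41.7 mm and 7.16 degrees, less where a joint would pass 70% of its speed; a pose out of reach is approached as far as the arm can. A call with a gripper value outside its range is refused whole. The fingers move at their own pace and stop on an object; FORCE is the grip in N (left out, the last holds). Time passes only in rows, so rows that do not move let the fingers close. It gives the time, the measured TCP pose, the force and the opening at its end, in the units of the state.
- telemetry.get_obs(): the state, without advancing time (a new reading comes with each control period).
- viewer.camera(name): name is "side" or "top" or "wrist"; returns a dict with "frame" (384x512x3 uint8, red, green, blue), "intrinsics" (3x3 intrinsics, pixels), "k1" (the pictures are not rectified: a ray, as slopes to the right and down, at radius r is drawn at 1 + k1 r^2 times it, then the intrinsics apply), "cam_to_world" (4x4, takes a point from camera to world coordinates). Camera axes: x right, y up, looking along -z (the intrinsics and any distortion apply to the point x, -y, -z); pixel columns grow to the right and rows downward; lengths in m; the calibration is good to about 2 mm. A picture is of the moment at which its call begins. There is no depth.
- manip.hand_in(): hands the job in, once; it reports no verdict.
Trained networks look in a picture, given as the dict that the camera call returned (one of the last four; its "shot" number tells which), for a name from the list of things; names that differ only in an ending like _2 or _b are one class to them, and where a whole thing is asked for, a point or a joint stands for the part that bears it (a point fixed in the world has none). Each returns a list of dicts, best first, with "conf" (0 to 1); they miss things now and then, are a little off and sometimes report something else, mostly with a low value. They report only what shows in the picture. A call takes as long as a camera call. They do not tell look-alikes from the thing itself.
- spot_in(thing, picture): "location" ([x, y, z] in m, in the coordinates of the camera as it stood for that picture, good to about 4 mm: the middle of the surface that is visible of it).
- mark_of(thing, picture): "location" ([x, y, z] in m, in the coordinates of the camera as it stood for that picture, good to about 4 mm: a listed point, or the origin of a listed thing).
The state is a dict: "clock": time; "joint_pos": joint angles; "joint_velocities": joint speeds; "tau": joint torques, N m; "position": TCP position; "ee_rot": TCP orientation; "ft_force": force on the tool from outside, world axes, zero at the start; "torque": the same for the moment, N m; "grip_width": opening from 0.0 (shut) to 1.0 (fully open).
Only numpy, scipy, OpenCV 4.12 (cv2) and the standard library are available. Lean on these libraries where they do the work, as an engineer would, in place of code of your own. Each camera call takes 0.05 s, during which the arm holds its last target. There are 200 camera calls.

## Working session

There is one attempt and no reset: what is moved stays moved. The work goes in short steps, Python scripts to look and compute and a shell command to move; the robot and the scene stay as the last step left them, time stands still between calls to the robot, and variables do not carry over. Pictures are saved under pics/ and viewed, about 8 in all and at most 12, crops included, and the job is handed in when it is done.

```bash
mkdir -p pics; cat > h.py <<'E'
from workcell import telemetry, viewer, manip, spot_in, mark_of
import numpy as np, cv2
def shot(n): return viewer.camera(n)
def w(p,l): return (np.array(p["cam_to_world"])@np.r_[l,1])[:3]
def px(p,X):
    c=np.linalg.inv(np.array(p["cam_to_world"]))@np.r_[X,1]; s=np.array([c[0],-c[1]])/-c[2]
    s=s*(1+p["k1"]*(s@s)); K=np.array(p["intrinsics"]); return K[:2,:2]@s+K[:2,2]
def ray(p,u,v):
    K=np.array(p["intrinsics"]); d=np.array([(u-K[0,2])/K[0,0],(v-K[1,2])/K[1,1]]); s=d.copy()
    for _ in range(20): s=d/(1+p["k1"]*(s@s))
    T=np.array(p["cam_to_world"]); return T[:3,3],T[:3,:3]@np.array([s[0],-s[1],-1])
def atz(p,u,v,z):
    o,d=ray(p,u,v); return o+d*(z-o[2])/d[2]
def save(p,n,crop=None,s=1):
    f=p["frame"]
    if crop: f=f[crop[1]:crop[3],crop[0]:crop[2]]
    cv2.imwrite("pics/"+n,cv2.resize(f[:,:,::-1],None,fx=s,fy=s,interpolation=cv2.INTER_CUBIC))
E
python3 - <<'E'
from h import *
np.set_printoptions(precision=4,suppress=True)
o=telemetry.get_obs(); print(o["clock"],o["position"],o["ee_rot"],o["grip_width"])
ps={}
for n in("top","side"):
    p=shot(n); ps[n]=p; save(p,n+"0.png",s=1.0)
    for t in("stopper","lip_left","lip_right","tray"):
        for f in(mark_of,spot_in):
            for r in f(t,p)[:4]:
                X=w(p,r["location"]); print(n,t,f.__name__,round(r["conf"],2),X,px(p,X).round())
cv2.imwrite("pics/both.png",cv2.resize(np.vstack([ps["top"]["frame"],ps["side"]["frame"]])[:,:,::-1],None,fx=.78,fy=.78))
E
```

```text
0.0 [0.21   0.5883 0.2305] [-0.4077  0.5784  0.4071  0.5776] 0.998675508630763
top stopper call 0.37 [0.6118 0.0565 0.02  ] [258. 160.]Traceback (most recent call last):
  File "<stdin>", line 9, in <module>
ValueError: it knows: stopper, tray
```

View pics/top0.png

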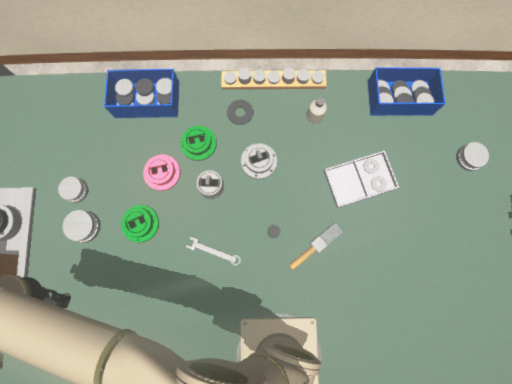

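The top view shows two grey fixtures, a broad-flanged one at (259,160) and a narrow one at (209,183). The green ones at (198,142) and (139,223) and the pink one at (161,172) are look-alikes. The broad grey one fits the description. The tray is at (362,179), with the washers in its right half and its left half empty.

```bash
python3 - <<'E'
from h import *
np.set_printoptions(precision=4,suppress=True)
ps={}
for n in("top","side"):
    p=shot(n); ps[n]=p
    for t,fs in(("stopper",(mark_of,spot_in)),("tray",(mark_of,spot_in)),("lip_left",(spot_in,)),("lip_right",(spot_in,))):
        for f in fs:
            try:
                for r in f(t,p)[:5]:
                    X=w(p,r["location"]); print(n,t,f.__name__,round(r["conf"],2),X,px(p,X).round())
            except ValueError as e: print(t,f.__name__,e)
save(ps["side"],"side1.png")
t=ps["top"]; save(t,"topcrop.png",(190,110,410,220),3.6)
print("tray corners", *[atz(t,u,v,.028) for u,v in((326,166),(386,153),(398,188),(337,206))])
print(atz(t,259,160,.03), np.array(t["cam_to_world"])[:3,3],np.array(ps["side"]["cam_to_world"])[:3,3])
E
```

```text
top stopper call 0.46 [0.6096 0.0584 0.0239] [257. 160.]
top stopper call 0.42 [0.6044 0.0554 0.096 ] [258. 156.]
top tray call 0.98 [ 0.5465 -0.2771  0.0001] [359. 180.]
top tray call 0.22 [0.6116 0.0556 0.0271] [258. 159.]
top tray call 0.79 [ 0.5447 -0.2643  0.0043] [355. 180.]
side stopper call 0.63 [0.6163 0.0552 0.0189] [226. 199.]
side stopper call 0.53 [0.6131 0.0566 0.0716] [226. 184.]
side tray call 0.59 [ 0.5531 -0.2813 -0.0034] [266. 135.]
side tray call 0.93 [ 0.5492 -0.2623  0.0063] [267. 136.]
side lip_left call 0.51 [0.4055 0.4567 0.0501] [306. 371.]
side lip_left call 0.46 [0.6761 0.2779 0.0442] [175. 261.]
side lip_right call 0.65 [0.4169 0.4254 0.0446] [300. 352.]
side lip_right call 0.48 [0.5823 0.3627 0.0483] [211. 303.]
side lip_right call 0.4 [0.6821 0.2417 0.0477] [178. 246.]
tray corners [ 0.5868 -0.1647  0.028 ] [ 0.6294 -0.3656  0.028 ] [ 0.5116 -0.3954  0.028 ] [ 0.4553 -0.1936  0.028 ]
[0.6084 0.0527 0.03  ] [0.265  0.0618 1.2703] [0.4587 0.7143 0.6557]
```

View pics/topcrop.png

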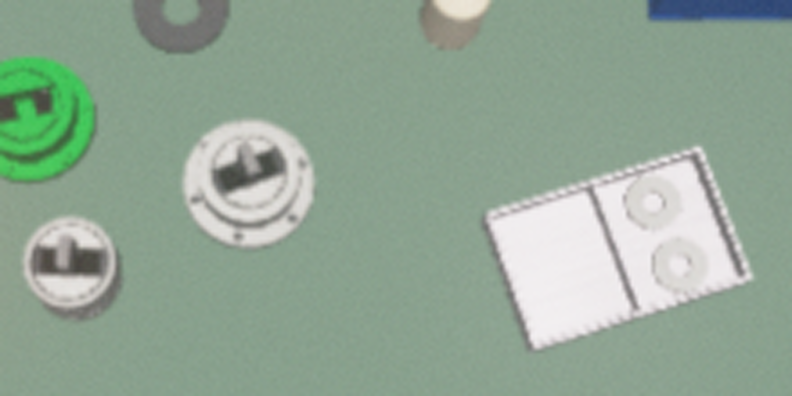

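View pics/side1.png

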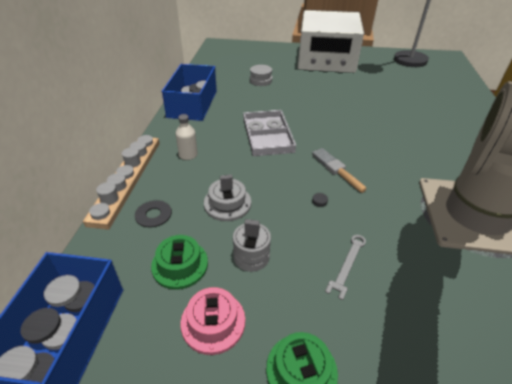

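The crop confirms it: the broad flanged grey fixture, with its black lip band and grey tab, is at crop (249,183). The narrow one is at crop (68,260), and the empty tray half is at crop (560,270). The side view agrees, with the fixture at (227,197). Next I work out the turn for the tool.

```bash
cat >> h.py <<'E'
from scipy.spatial.transform import Rotation as R
def turn(yaw_deg):
    """rotvec from the present tool pose to: x down, z along +-(-sin,cos)"""
    R0=R.from_quat(telemetry.get_obs()["ee_rot"]); a=np.radians(yaw_deg); out=[]
    for s in(1,-1):
        z=s*np.array([-np.sin(a),np.cos(a),0]); x=np.array([0,0,-1.]); M=np.c_[x,np.cross(z,x),z]
        out.append((R.from_matrix(M)*R0.inv()).as_rotvec())
    return min(out,key=np.linalg.norm)
E
python3 - <<'E'
from h import *
print(turn(15),R.from_quat(telemetry.get_obs()["ee_rot"]).as_matrix().round(3))
E
```

```text
[-6.65869134e-05  5.42936218e-06  6.04538215e-01] [[ 0.    -0.942  0.336]
 [ 0.     0.336  0.942]
 [-1.    -0.     0.   ]]
```

```bash
python3 -m crank '[[0,[2.4,-3.2,0],[0,0,0.05]],[0,[2.4,-3.2,0],[0,0,0.05]],[0,[2.4,-3.2,0],[0,0,0.05]],[0,[2.4,-3.2,0],[0,0,0.05]],[0,[2.4,-3.2,0],[0,0,0.05]],[0,[2.4,-3.2,0],[0,0,0.05]],[0,[2.4,-3.2,0],[0,0,0.05]],[0,[2.4,-3.2,0],[0,0,0.05]],[0,[2.4,-3.2,0],[0,0,0.05]],[0,[2.4,-3.2,0],[0,0,0.05]],[0,[2.4,-3.2,0],[0,0,0.05]],[0,[2.4,-3.2,0],[0,0,0.05]]]' 40
python3 -m crank '[[0,[2.2,-3,0],[0,0,0]],[0,[2.2,-3,0],[0,0,0]],[0,[2.2,-3,0],[0,0,0]],[0,[2.2,-3,0],[0,0,0]],[0,[2.2,-3,0],[0,0,0]],[0,[0,0,0],[0,0,0]],[0,[0,0,0],[0,0,0]]]'
python3 - <<'E'
from h import *
np.set_printoptions(precision=4,suppress=True)
print(turn(15),telemetry.get_obs()["joint_pos"])
p=shot("wrist"); save(p,"wrist1.png",s=1.5)
for f in(mark_of,spot_in):
    for r in f("stopper",p)[:3]:
        X=w(p,r["location"]); print(f is mark_of,round(r["conf"],2),X,px(p,X).round())
for X in([.61,.056,.094],[.61,.056,.05]): print(px(p,X))
E
```

```text
clock: 1.85
position: [0.499, 0.2029, 0.2317]
ee_rot: [0.561, -0.431, -0.561, -0.431]
ft_force: [0.4, 0.5, 0.4]
grip_width: 1.0
clock: 2.43
position: [0.6088, 0.052, 0.231]
ee_rot: [0.559, -0.433, -0.559, -0.433]
ft_force: [0.2, 1.1, -1.1]
grip_width: 1.002
[ 0.0011 -0.0002  0.0089] [-0.439   0.3055  0.3487  1.5193 -0.1048  1.3357  1.7429]
True 0.19 [ 0.5469 -0.2798 -0.0018] [ 6. 54.]
False 0.61 [0.6083 0.0539 0.0931] [253. 184.]
[254.0059 186.5821]
[253.605  177.3258]
```

View pics/wrist1.png

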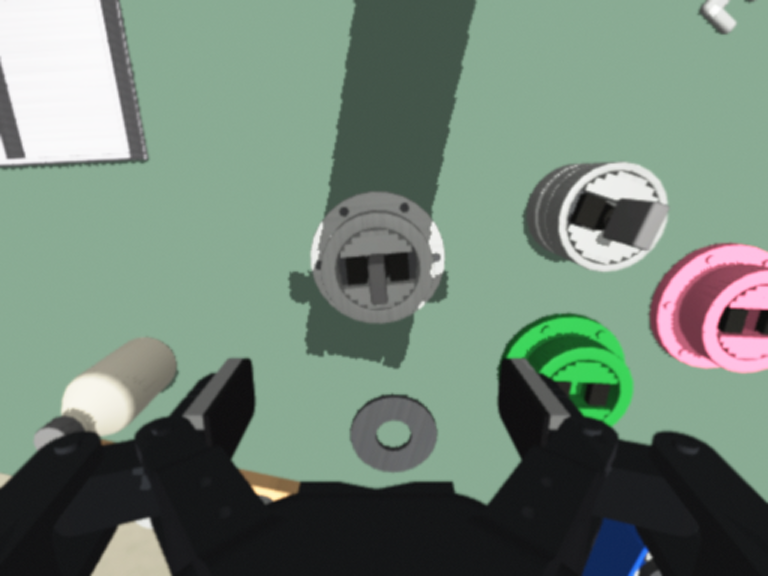

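The wrist view shows the wide fixture at (378,262)/1.5 below the hand, in its shadow, with the lips at (356,271) and (400,267) and the tab at (378,285). I'll enlarge that area once to get the slot angle.

```bash
python3 - <<'E'
from h import *
p=shot("wrist"); f=p["frame"][120:225,195:310].astype(float)*2; p["frame"][120:225,195:310]=f.clip(0,255).astype(np.uint8); save(p,"wrist2.png",(195,120,310,225),5)
E
```

```text
(no output)
```

View pics/wrist2.png

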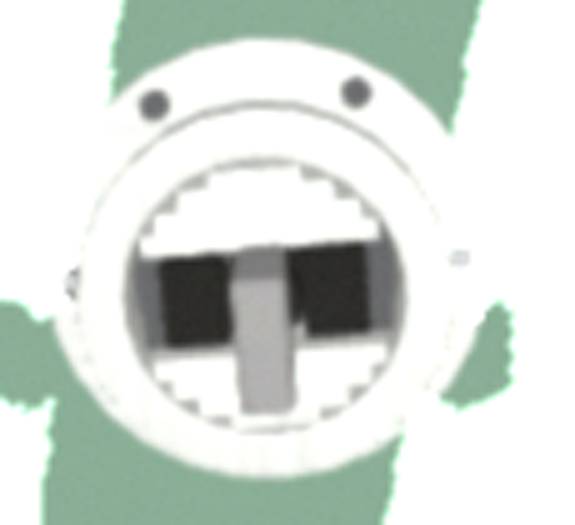

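The crop shows the lip slot running from (160,262) to (365,243), and the tab's top face at (232,280), (285,278), (293,411) and (242,412).

```bash
python3 - <<'E'
from h import *
np.set_printoptions(precision=4,suppress=True)
p=shot("wrist")
g=lambda u,v,z: atz(p,195+u/5,120+v/5,z)
ang=lambda d: np.degrees(np.arctan2(-d[0],d[1]))
for a,b in(((365,243),(160,262)),((372,332),(165,347))): 
    d=g(*a,.05)-g(*b,.05); d*=np.sign(d[1]); print("slot yaw",ang(d),np.linalg.norm(d))
c=[g(u,v,.094) for u,v in((232,280),(285,278),(293,411),(242,412))]
print("tab",np.mean(c,0),"sizes",np.linalg.norm(c[1]-c[0]),np.linalg.norm(c[3]-c[0]))
L=(c[0]+c[1]-c[2]-c[3])/2; print("tab x-axis yaw",np.degrees(np.arctan2(L[1],L[0]))) 
print("top circle centre", g(265,295,.05)); 
q=R.from_quat(telemetry.get_obs()["ee_rot"]).as_matrix()[:,2]; print("jaw yaw",ang(q*np.sign(q[1])),telemetry.get_obs()["position"])
E
```

```text
slot yaw 20.27585190433383 0.04932979356450913
slot yaw 19.18142141645062 0.050624466906938045
tab [0.6135 0.0548 0.094 ] sizes 0.011042210587213379 0.028941206724288366
tab x-axis yaw -161.51377632459986
top circle centre [0.6127 0.0546 0.05  ]
jaw yaw 14.864363738525126 [0.6076 0.0562 0.2315]
```

```bash
python3 -m crank '[[0,[0.5,0,-2.8],[0,0,0.075]],[0,[0,0,-2.8],[0,0,0]],[0,[0,0,-2.8],[0,0,0]],[0,[0,0,-2.8],[0,0,0]],[0,[0,0,-2.8],[0,0,0]],[0,[0,0,-2.0],[0,0,0]],[0,[0,0,-0.8],[0,0,0]],[0.5,[0,0,0],[0,0,0]],[0.5,[0,0,0],[0,0,0]],[0.5,[0,0,0],[0,0,0]],[0.5,[0,0,0],[0,0,0]]]' 40
python3 - <<'E'
from h import *
np.set_printoptions(precision=4,suppress=True)
print(turn(19))
print([telemetry.get_obs()["position"]])
p=shot("wrist"); save(p,"wrist3.png",s=1.4)
E
```

```text
clock: 3.6
position: [0.6141, 0.0549, 0.0651]
ee_rot: [0.576, -0.41, -0.575, -0.411]
ft_force: [-0.2, 0.1, -0.1]
grip_width: 0.5
[-0.0007  0.0025 -0.0007]
[array([0.6141, 0.0549, 0.0651])]
```

View pics/wrist3.png

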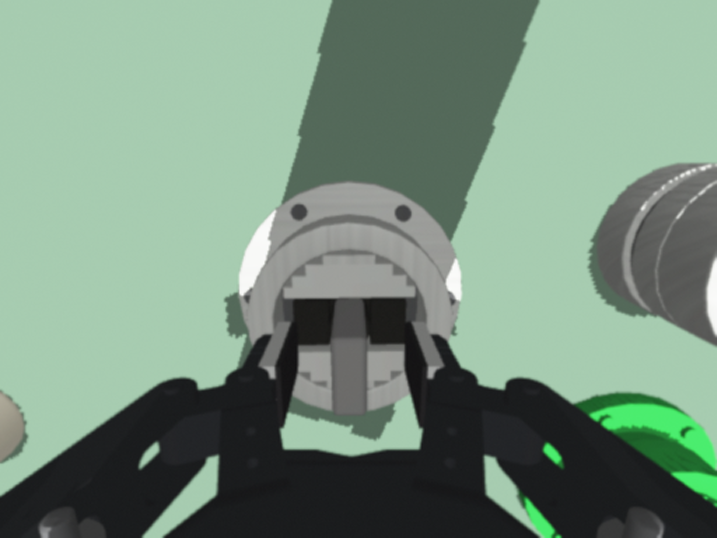

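The fingers straddle the tab centrally: jaws at x = 285 and 420, tab at x = 350. I'll close and raise 2 mm.

```bash
python3 -m crank '[[0.5,[0,0,-0.2],[0,0,0]],[1,[0,0,0],[0,0,0]],[1,[0,0,0],[0,0,0]],[1,[0,0,0],[0,0,0]],[1,[0,0,0],[0,0,0]],[1,[0,0,0],[0,0,0]],[1,[0,0,0],[0,0,0]],[1,[0,0,0.2],[0,0,0]],[1,[0,0,0],[0,0,0]],[1,[0,0,0],[0,0,0]]]' 50
```

```text
clock: 4.48
position: [0.6131, 0.0545, 0.0634]
ee_rot: [0.576, -0.411, -0.576, -0.41]
ft_force: [-0.2, -1.4, 0.4]
grip_width: 0.131
```

```bash
python3 -m crank '[[1,[-0.07,0.19,-0.01],[-0.05,-0.017,0]],[1,[-0.07,0.19,-0.02],[-0.05,-0.017,0]],[1,[-0.07,0.19,-0.03],[-0.05,-0.017,0]],[1,[-0.07,0.19,-0.04],[-0.05,-0.017,0]],[1,[0,0,0],[0,0,0]],[1,[0,0,0],[0,0,0]]]'
python3 - <<'E'
from h import *
o=telemetry.get_obs();print(o["position"],o["ft_force"],o["torque"],R.from_quat(o["ee_rot"]).as_matrix()[:,0])
E
```

```text
clock: 4.98
position: [0.6104, 0.0628, 0.0624]
ee_rot: [0.633, -0.451, -0.512, -0.364]
ft_force: [1.2, -1.0, -1.0]
grip_width: 0.132
[0.61036222 0.06276349 0.06241114] [ 1.19368767 -1.041136   -1.03414776] [-0.03347906 -0.11180588  0.0521786 ] [ 0.0679231  -0.19835128 -0.97777463]
```

Tilt is 12°. Now over to the other side: 8 rows back through upright.

```bash
python3 -m crank '[[1,[0.07,-0.19,0.04],[0.05,0.017,0]],[1,[0.07,-0.19,0.03],[0.05,0.017,0]],[1,[0.07,-0.19,0.02],[0.05,0.017,0]],[1,[0.07,-0.19,0.01],[0.05,0.017,0]],[1,[0.07,-0.19,-0.01],[0.05,0.017,0]],[1,[0.07,-0.19,-0.02],[0.05,0.017,0]],[1,[0.07,-0.19,-0.03],[0.05,0.017,0]],[1,[0.07,-0.19,-0.04],[0.05,0.017,0]],[1,[0,0,0],[0,0,0]],[1,[0,0,0],[0,0,0]]]'
python3 - <<'E'
from h import *
o=telemetry.get_obs();print(o["position"],o["ft_force"],o["torque"],R.from_quat(o["ee_rot"]).as_matrix()[:,0])
p=shot("side"); save(p,"side2.png",(190,150,270,230),7)
p=shot("wrist"); save(p,"wrist4.png",(140,150,380,330),3)
E
```

```text
clock: 5.82
position: [0.6158, 0.0464, 0.062]
ee_rot: [-0.512, 0.365, 0.633, 0.452]
ft_force: [0.2, -0.1, -1.2]
grip_width: 0.133
[0.6158342  0.04642292 0.06204355] [ 0.20003257 -0.12709965 -1.15445256] [-0.19533639 -0.04044886 -0.02325173] [-0.06755435  0.19888802 -0.97769114]
```

View pics/wrist4.png

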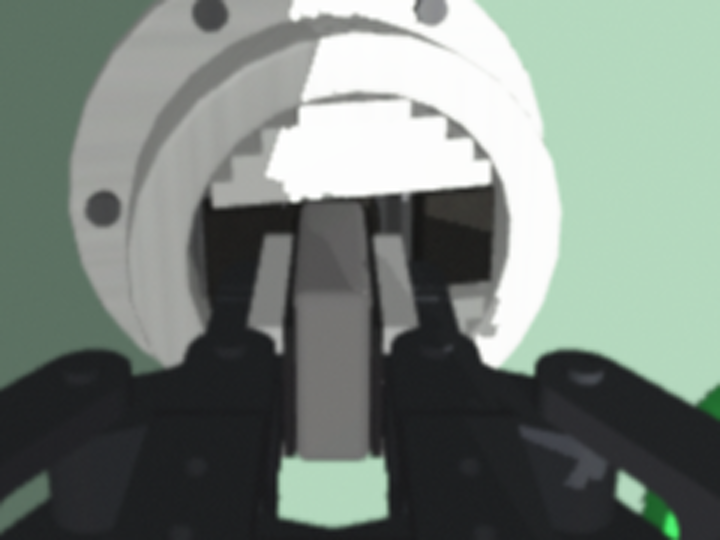

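The stopper leans left and the right (+y) lip stands back, with a gap at (395–415, 220). I'll return it upright and compare both gaps.

```bash
python3 -m crank '[[1,[-0.07,0.19,0.04],[-0.05,-0.017,0]],[1,[-0.07,0.19,0.03],[-0.05,-0.017,0]],[1,[-0.07,0.19,0.02],[-0.05,-0.017,0]],[1,[-0.07,0.19,0.01],[-0.05,-0.017,0]],[1,[0,0,0],[0,0,0]],[1,[0,0,0],[0,0,0]]]'
python3 - <<'E'
from h import *
o=telemetry.get_obs();print(o["position"],o["ft_force"],o["torque"],R.from_quat(o["ee_rot"]).as_matrix()[:,0])
p=shot("wrist"); save(p,"wrist5.png",(140,150,380,330),3)
E
```

```text
clock: 6.42
position: [0.613, 0.056, 0.0636]
ee_rot: [0.576, -0.409, -0.576, -0.41]
ft_force: [-0.7, -0.7, -0.8]
grip_width: 0.131
[0.61297881 0.05603604 0.06361005] [-0.72122857 -0.66290649 -0.83750959] [-0.04143611  0.04068256  0.0753883 ] [ 4.92311287e-04  6.02452344e-04 -9.99999697e-01]
```

View pics/wrist5.png

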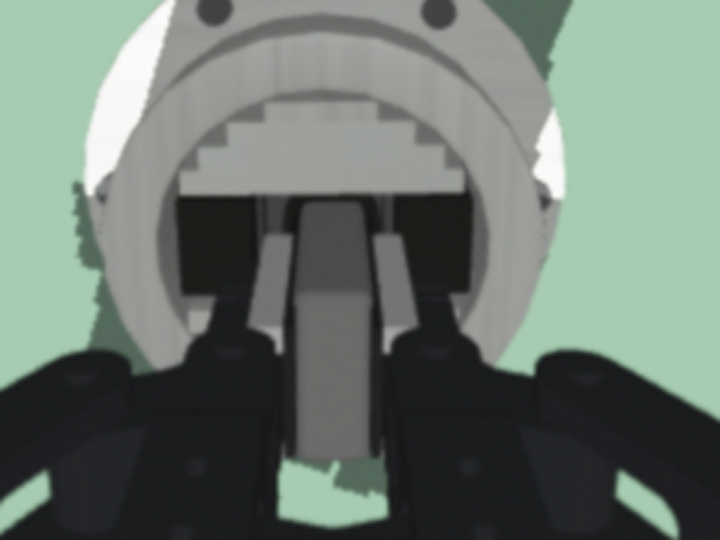

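Both lips stand clear of the neck. The gaps are at x = 258–287 (about 5 mm) and x = 375–393 (about 3 mm), at row 215. Drawing straight up.

```bash
python3 -m crank '[[1,[0,0,0.4],[0,0,0]],[1,[0,0,0.6],[0,0,0]],[1,[0,0,0.6],[0,0,0]],[1,[0,0,0],[0,0,0]]]'
python3 -m crank '[[1,[0,0,0.8],[0,0,0]],[1,[0,0,0.8],[0,0,0]],[1,[0,0,0.8],[0,0,0]],[1,[0,0,0.8],[0,0,0]],[1,[0,0,0],[0,0,0]],[1,[0,0,0],[0,0,0]]]'
python3 - <<'E'
from h import *
np.set_printoptions(precision=4,suppress=True)
p=shot("side"); save(p,"side3.png",(170,90,320,220),5)
for n in("top","side"):
    p=shot(n)
    for r in spot_in("stopper",p)[:2]+mark_of("stopper",p)[:2]: X=w(p,r["location"]);print(n,round(r["conf"],2),X)
t=np.array(w(p,mark_of("tray",p)[0]["location"])); print(t)
E
```

```text
clock: 6.8
position: [0.6141, 0.0543, 0.0811]
ee_rot: [0.576, -0.41, -0.575, -0.411]
ft_force: [0.5, 0.0, -0.8]
grip_width: 0.133
clock: 7.3
position: [0.6134, 0.0548, 0.112]
ee_rot: [0.576, -0.41, -0.576, -0.411]
ft_force: [0.4, 0.5, 0.5]
grip_width: 0.129
side 0.66 [0.6202 0.0649 0.0952]
side 0.42 [ 0.5454 -0.2645  0.0091]
side 0.64 [0.6152 0.0533 0.0665]
[ 0.5527 -0.2777  0.0009]
```

View pics/side3.png

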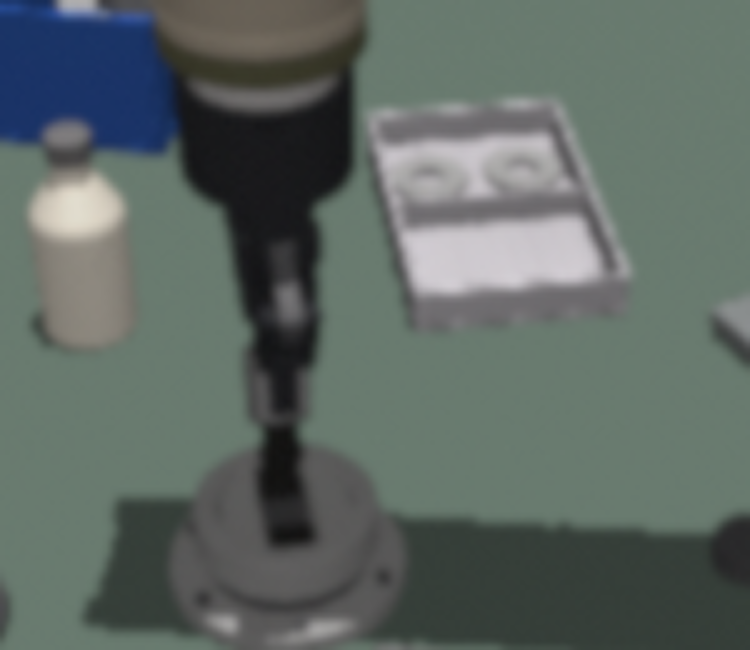

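The stopper hangs free and upright above the port in the side crop at (285,490). The empty half of the tray, nearer the camera, is at crop (505,255). I'll carry it to the middle of that half, about (0.534, -0.227).

```bash
python3 -m crank '[[1,[-0.5,-1.5,0],[0,0,0]],[1,[-1,-3.5,0],[0,0,0]],[1,[-1,-3.5,0],[0,0,0]],[1,[-1,-3.5,0],[0,0,0]],[1,[-1,-3.5,0],[0,0,0]],[1,[-1,-3.5,0],[0,0,0]],[1,[-1,-3.5,0],[0,0,0]],[1,[-0.9,-3.5,0],[0,0,0]],[1,[-0.5,-2.2,0],[0,0,0]],[1,[0,0,0],[0,0,0]],[1,[0,0,0],[0,0,0]]]'
python3 -m crank '[[1,[0,0,-1.2],[0,0,0]],[1,[0,0,-1.2],[0,0,0]],[1,[0,0,-1.2],[0,0,0]],[1,[0,0,-1.0],[0,0,0]],[1,[0,0,0],[0,0,0]],[1,[0,0,0],[0,0,0]]]'
python3 - <<'E'
from h import *
np.set_printoptions(precision=4,suppress=True)
o=telemetry.get_obs();print(o["position"],o["ft_force"],o["grip_width"])
p=shot("wrist"); save(p,"wrist6.png",s=1.2)
E
```

```text
clock: 8.62
position: [0.5329, -0.2295, 0.1114]
ee_rot: [0.575, -0.412, -0.575, -0.411]
ft_force: [0.6, 1.5, -0.5]
grip_width: 0.133
clock: 9.12
position: [0.5336, -0.2268, 0.0643]
ee_rot: [-0.575, 0.411, 0.577, 0.41]
ft_force: [0.2, 0.1, 0.1]
grip_width: 0.134
[ 0.5336 -0.2268  0.0643] [0.2312 0.0751 0.0986] 0.13447488887751716
```

View pics/wrist6.png

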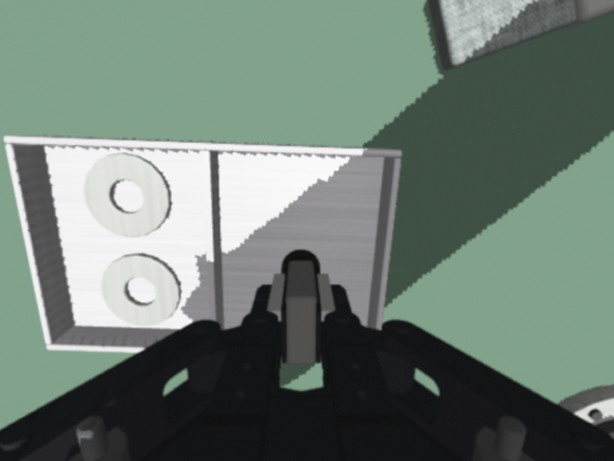

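The stopper hangs over the middle of the empty half, at (300,265) with the walls at x ≈ 215 and 385. Lowering.

```bash
python3 -m crank '[[1,[0,0,-0.8],[0,0,0]],[1,[0,0,-0.8],[0,0,0]],[1,[0,0,-0.4],[0,0,0]],[1,[0,0,-0.2],[0,0,0]],[1,[0,0,-0.1],[0,0,0]],[1,[0,0,0],[0,0,0]]]'
```

```text
clock: 9.67
position: [0.534, -0.2274, 0.0421]
ee_rot: [-0.576, 0.411, 0.576, 0.41]
ft_force: [0.6, -0.0, -0.9]
grip_width: 0.132
```

```bash
python3 -m crank '[[1,[0,0,-0.1],[0,0,0]],[1,[0,0,0],[0,0,0]],[1,[0,0,0],[0,0,0]]]'
```

```text
clock: 9.92
position: [0.5342, -0.2274, 0.0415]
ee_rot: [0.576, -0.41, -0.576, -0.41]
ft_force: [0.2, 0.8, -0.1]
grip_width: 0.135
```

```bash
python3 -m crank '[[1,[0,0,-0.1],[0,0,0]],[1,[0,0,0],[0,0,0]],[1,[0,0,0],[0,0,0]]]'; python3 -m crank '[[0.75,[0,0,0],[0,0,0]],[0.65,[0,0,0],[0,0,0]],[0.55,[0,0,0],[0,0,0]],[0.5,[0,0,0],[0,0,0]],[0.5,[0,0,0],[0,0,0]],[0.5,[0,0,0],[0,0,0]],[0.5,[0,0,1],[0,0,0]],[0.5,[0,0,2],[0,0,0]],[0.5,[0,0,3],[0,0,0]],[0.5,[0,0,3],[0,0,0]],[0.5,[0,0,3],[0,0,0]],[0.5,[0,0,3],[0,0,0]]]'
python3 - <<'E'
from h import *
np.set_printoptions(precision=4,suppress=True)
p=shot("wrist"); a=p["frame"]; s=shot("side"); b=s["frame"][90:180,210:320]
b=cv2.resize(b,(469,384)); cv2.imwrite("pics/end.png",cv2.resize(np.hstack([a,b])[:,:,::-1],None,fx=.8,fy=.8))
for r in mark_of("stopper",s)[:2]+mark_of("stopper",p)[:2]: print(round(r["conf"],2),r["location"])
for q in(p,s):
  for r in mark_of("stopper",q)[:2]:
    d=w(q,r["location"])-[.548,-.279,0]; y=np.radians(14); print(d[0]*np.cos(y)+d[1]*np.sin(y),-d[0]*np.sin(y)+d[1]*np.cos(y),d[2])
E
```

```text
clock: 10.17
position: [0.5344, -0.2275, 0.0414]
ee_rot: [0.576, -0.41, -0.576, -0.411]
ft_force: [-3.2, 1.7, 9.2]
grip_width: 0.133
clock: 11.17
position: [0.5338, -0.2275, 0.1927]
ee_rot: [0.576, -0.411, -0.576, -0.411]
ft_force: [0.4, -0.1, -0.0]
grip_width: 0.498
0.63 [0.0573, 0.1277, -1.1419]
0.76 [0.0001, 0.0224, -0.3382]
-0.00011617063334461164 0.05366483654340012 0.004742861618004579
0.0022018621696200287 0.05343549794953978 -0.0016086262286419961
```

View pics/end.png

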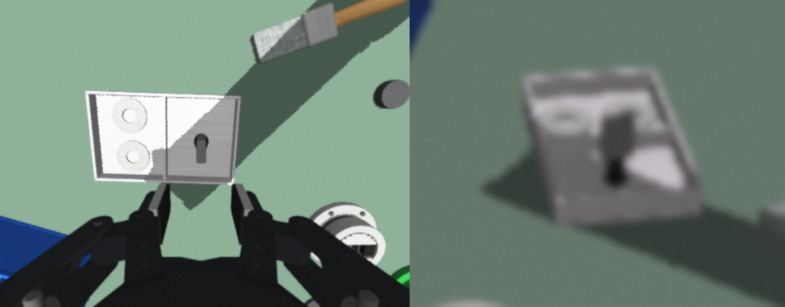

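The stopper stands upright and free in the middle of the empty half, at (201,148), and the hand is clear above it. Handing in.

```bash
python3 -c "
from workcell import manip; print(manip.hand_in())"
```

```text
the job is handed in; nothing more can be done
None
```

The stopper from the broad-flanged steel fixture is out and standing in the empty half of the tray. I handed the job in at about 11 s; the hand-in gives no verdict.

- **Rocking:** I gripped the grey tab, raised the stopper 2 mm, and leaned it 12° to each side. Back upright, the wrist picture showed both lips clear of the neck, by roughly 3 mm and 5 mm (the limit is 2.2 mm).
- **Drawing out:** it came straight up about 48 mm with no jam and about 1 N on the wrist. The side picture showed it free and upright above the port.
- **Placing:** contact with the tray floor read about 9 N at set-down. The networks put the stopper about 0 to 2 mm in x and 53 mm in y in the tray's frame. That is the middle of the empty half, with the underside at floor level to within a few mm.
- **Last look:** it stands upright and released, the gripper is about 15 cm clear, and the wrist force is near zero.

Some early network readings disagreed: a weak one took the tray for the stopper, and the lip detections fell on the look-alikes. I chose the fixture from the pictures instead, and no later check failed.

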